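# Find the release notch in an analyser's front edge by touch and press it

## Task

The glazed cover of the sample analyser is latched. Touch a white pad at either end of its front edge with a fingertip, feel along the edge from there to find the notch hidden in it, and press the release key inside the notch fully down so that the cover pops ajar; then take the hand away. Do not push or lift the cover itself, and leave the vials, the bottle and the tip box standing where they are.

Things in the scene. Friction and masses are not known exactly. Their poses are not given: they have to be found in the camera images.
- case: the sample analyser, fixed: white box 300 (x) x 420 (y) x 105 mm high; origin at the centre of its underside, front towards its -x. In the middle of its front is the edge: a level ledge, x -150 to -110, y -119 to 119 mm, top at z = 90 mm, open above and in front, between side blocks rising to 105 mm: a white pad at each end, a grey bar between them, its top 0.6 mm below the pads'
- left_pad: white end pad of the front edge on the analyser's +y side, 40 x 40 mm, fixed; origin at the centre of its top face (case x = -130, y = 99, z = 90 mm), axes as the case. The grey bar runs on from it towards -y, 158 mm long, to the other pad
- right_pad: white end pad of the front edge on the analyser's -y side, 40 x 40 mm, fixed; origin at the centre of its top face (case x = -130, y = -99, z = 90 mm), axes as the case
- key (a joint): travel of the grey release key, m: 0 at rest, 0.006 fully down; takes 5 to 8 N, stays where left. It is bared in the one notch of the grey bar, 48 mm long (y), open above and in front, through the edge's depth; notch middle at case y -55 to 55 mm, new each time: find it by touch or sight. The key fills its floor, 36 mm (x); its top is 10 mm below the pads' top, 16 mm when fully pressed
- tall_vial: loose glass vial with white cap, diameter 28, 95 mm high, standing on the bench its middle 55 to 75 mm in front of the analyser; origin at the centre of its underside
- small_vial: loose amber vial with blue cap, diameter 22, 46 mm high, standing on the analyser's +y side block (z = 105 mm); origin at the centre of its underside
- amber_bottle: loose amber bottle with red cap, diameter 72, 170 mm high, standing on the bench at the analyser's +y side; origin at the centre of its underside
- tip_box: loose blue and white box of pipette tips, 120 x 80 x 64 mm, on the bench at the analyser's -y side; origin at the centre of its underside
- cover_rim (a point): top middle of the front rim of the glazed, white-framed cover, 222 (x) x 236 x 5 mm, hinged at its rear; shut, this rim is 11 mm behind the edge (case x = -99 mm) and 4 mm above the pads' top (z = 94 mm). It rises in step with the key, to 21 mm higher with the key fully down, and stays there
Things that resemble listed ones, but are neither listed nor needed, are in the scene too. Of the things that look like the tall_vial, the larger one is meant.

How it is judged:
By the outcome, as a careful person would: the job done as asked, in the order asked, and still so for the second after the job is handed in, with the robot touching nothing.
It also fails if it takes over 48 s, if anything falls off the work surface, if the arm or the gripper's body presses on something with over 40 N, if the wrist force passes 120 N, or if a joint passes its speed limit or range.

## Robot

A 6-joint arm with a two-finger parallel gripper is mounted at the origin on the work surface. World frame = base frame: x ahead of the robot, y to its left, z up, the work surface at z = 0. Lengths are in m, angles in degrees, forces in N, time in s.
With the tool pointing down it reaches from about 0.275 to 0.85 m from the base axis. Payload 5.2 kg.
Tool frame: the origin (TCP) lies where the fingers leave the gripper's body, on its centre line; the fingertips stand robot.finger_overhang ahead of it and the grasp point (between the pads) lies 54 mm ahead of it (robot.finger_overhang is the distance from the TCP to the fingertips, in m); z points along the fingers, y is the direction in which the jaws open and shut (so a half turn about z gives the same grasp; the last joint's range is limited). The gripper opens to 85 mm and grips with 20 to 120 N. Pads are 22 mm wide; open, the fingers measure 114 mm over their backs; the gripper's body (76 mm by 85 mm) begins 54 mm behind the grasp point. The pads swing forward as they close: fully open they stand 13 mm farther back than shut.
Start: joints at [58.969, 14.817, 87.949, -0, 77.235, -11.62], TCP at [0.183, 0.519, 0.304] pointing down, gripper open.
Joint ranges: [-179.93, 179.93], [-52.35, 119.4], [10.71, 147.94], [-69.91, 249.91], [12.55, 155.21], [-178.61, 178.61]. Speed limits (degrees/s): [147.25, 147.25, 180, 180, 180, 180].

## Interface

Orientations are given as [roll, pitch, yaw] about the fixed x, y, z axes, in that order (R = Rz(yaw) Ry(pitch) Rx(roll)).
In Python, from plant import robot gives the robot as it stands.
- The arm moves only by the shell command python3 -m pendant 'ROWS' [FORCE]. ROWS is JSON, a list of rows, each an object of numbers: "x", "y", "z": the shift along the tool's x, y, z in m; "yaw": the turn about the tool's z in rad; "jaw": the finger opening in m, from 0 to 0.0854. In form: [{"x": .., "y": .., "z": .., "yaw": .., "jaw": ..}, ...]. A call has 1 to 20 rows; each row is the pose to reach, as a shift and turn from the pose commanded when the call began, along the tool's axes at that moment; what a row does not reach only later rows make up. A row lasts 1/8 s, in which the tool goes at most 62.5 mm and 10.7 degrees, less where a joint would pass 70% of its speed; a pose out of reach is approached as far as the arm can. A call with a gripper value outside its range is refused whole. The fingers move at their own pace and stop on an object; FORCE is the grip in N (left out, the last holds). Time passes only in rows, so rows that repeat a pose let the fingers close. It gives the time, the measured TCP pose, the force and the opening at its end, in the units of the state.
- robot.sense(): the state, without advancing time (a new reading comes with each control period).
- robot.snapshot(name): name is "side" or "top" or "wrist"; returns a dict with "pixels" (384x512x3 uint8, red, green, blue), "fovy" (degrees; the focal length in pixels is half the picture's height over the tangent of half this angle, whatever the lens; pixels are square), "cx", "cy" (the principal point, pixels), "extrinsics" (4x4, takes a point from world to camera coordinates). Camera axes: x right, y up, looking along -z (the intrinsics and any distortion apply to the point x, -y, -z); pixel columns grow to the right and rows downward; lengths in m; the calibration is good to about 2 mm. A picture is of the moment at which its call begins. There is no depth.
- robot.sign_off(): hands the job in, once; it reports no verdict.
Trained networks look in a picture, given as the dict that the camera call returned (one of the last four; its "shot" number tells which), for a name from the list of things; names that differ only in an ending like _2 or _b are one class to them, and where a whole thing is asked for, a point or a joint stands for the part that bears it (a point fixed in the world has none). Each returns a list of dicts, best first, with "p" (0 to 1); they miss things now and then, are a little off and sometimes report something else, mostly with a low value. They report only what shows in the picture. A call takes as long as a camera call. They do not tell look-alikes from the thing itself.
- robot.look_for(picture, label): "centre" ([row, column] in pixels, amid what is visible of it).
- robot.place_of(picture, label): "centre" ([row, column] in pixels: a listed point, or the origin of a listed thing).
The state is a dict: "time_s": time; "joint_positions": joint angles; "dq": joint speeds; "tau": joint torques, N m; "ee_pos": TCP position; "eef_rot": TCP orientation; "wrist_force": force on the tool from outside, world axes, zero at the start; "ft_torque": the same for the moment, N m; "width": finger opening in m.
Only numpy, scipy, OpenCV 4.12 (cv2) and the standard library are available. Lean on these libraries where they do the work, as an engineer would, in place of code of your own. Each camera call takes 0.05 s, during which the arm holds its last target.

## Working session

There is one attempt and no reset: what is moved stays moved. The work goes in short steps, Python scripts to look and compute and a shell command to move; the robot and the scene stay as the last step left them, time stands still between calls to the robot, and variables do not carry over. Pictures are saved under pics/ and viewed, and the job is handed in when it is done.

```bash
ls; mkdir -p pics; python3 - <<'E'
from plant import robot
import cv2
print(robot.sense(), robot.finger_overhang)
for n in ["side","top","wrist"]:
    s=robot.snapshot(n)
    cv2.imwrite(f"pics/{n}0.png",cv2.resize(s["pixels"][:,:,::-1],(768,576)))
    print(n,{k:v for k,v in s.items() if k!="pixels"})
    for l in ["case","left_pad","right_pad","key","cover_rim","tall_vial","small_vial","amber_bottle","tip_box"]:
        r=robot.place_of(s,l); print(l,[(round(d["p"],2),[round(float(c),1) for c in d["centre"]]) for d in r[:3]])
E
```

```text
pics
{'time_s': 0.0, 'joint_positions': array([ 5.89689320e+01,  1.48574519e+01,  8.80122797e+01,  1.48489892e-03,
        7.72346766e+01, -1.16191197e+01]), 'dq': array([ 0.00945165,  0.03410593,  0.05622447,  0.05172154,  0.02469479,
       -0.04155065]), 'tau': array([ 2.28674711e-03, -4.46023285e+01, -2.90578938e+01, -2.01679163e-04,
        1.15589247e-02,  1.56684649e-05]), 'ee_pos': array([0.18254968, 0.51839046, 0.30308314]), 'eef_rot': array([-1.79898023e+02, -2.24462234e-02,  1.60587702e+02]), 'wrist_force': array([-0.33918402,  0.98350681,  0.48062641]), 'ft_torque': array([0.00073787, 0.03548812, 0.04058553]), 'width': 0.08544299970686137} 0.0726
side {'fovy': 51.77356339320281, 'cx': 258.4081689441791, 'cy': 187.71623826836998, 'extrinsics': array([[-0.99456009, -0.10395886, -0.00654055,  0.54997756],
       [ 0.06487351, -0.66731529,  0.74194456, -0.07186581],
       [-0.08149632,  0.73748414,  0.67042934, -1.03004112],
       [ 0.        ,  0.        ,  0.        ,  1.        ]]), 'shot': 1}
case [(0.93, [180.9, 221.4])]
left_pad [(0.39, [184.9, 263.8])]
right_pad [(0.66, [135.1, 268.9])]Traceback (most recent call last):
  File "<stdin>", line 9, in <module>
ValueError: it knows: amber_bottle, case, cover_rim, left_pad, right_pad, small_vial, tall_vial, tip_box
```

```bash
cat > h.py <<'E'
from plant import robot
import cv2, numpy as np
def K(s):
    f=s["pixels"].shape[0]/2/np.tan(np.radians(s["fovy"]/2)); return f
def proj(s,P):
    P=np.atleast_2d(P); c=(s["extrinsics"]@np.c_[P,np.ones(len(P))].T).T
    f=K(s); return np.c_[s["cy"]+f*(-c[:,1])/(-c[:,2]), s["cx"]+f*c[:,0]/(-c[:,2])]
def atz(s,rc,z):
    f=K(s); d=np.array([(rc[1]-s["cx"])/f,-(rc[0]-s["cy"])/f,-1.])
    R=s["extrinsics"][:3,:3];t=s["extrinsics"][:3,3]
    o=-R.T@t; w=R.T@d; return o+w*(z-o[2])/w[2]
E
python3 - <<'E'
from h import *
Z=dict(case=0,left_pad=.09,right_pad=.09,cover_rim=.094,tall_vial=0,small_vial=.105,amber_bottle=0,tip_box=0)
for n in ["side","top","wrist"]:
    s=robot.snapshot(n)
    cv2.imwrite(f"pics/{n}0.png",cv2.resize(s["pixels"][:,:,::-1],(768,576)))
    print(n,{k:v for k,v in s.items() if k not in("pixels","extrinsics")})
    for l in Z:
        for d in robot.place_of(s,l)[:3]: print(l,round(d["p"],2),np.round(d["centre"],1),atz(s,d["centre"],Z[l]).round(4))
E
```

```text
side {'fovy': 51.77356339320281, 'cx': 258.4081689441791, 'cy': 187.71623826836998, 'shot': 2}
case 0.68 [180.6 223.6] [ 0.6614 -0.0741  0.    ]
left_pad 0.66 [180.6 263. ] [0.5389 0.0178 0.09  ]
right_pad 0.53 [137.4 265.6] [ 0.5495 -0.1717  0.09  ]
cover_rim 0.61 [153.8 258.2] [ 0.562  -0.0869  0.094 ]
tall_vial 0.62 [192.7 298. ] [ 0.447  -0.0435  0.    ]
tall_vial 0.56 [202.2 321.1] [ 0.3837 -0.0117 -0.    ]
tall_vial 0.17 [153.4 254.2] [ 0.5882 -0.2108  0.    ]
small_vial 0.57 [197.2 204.6] [0.6689 0.1077 0.105 ]
amber_bottle 0.7 [260.  220.4] [ 0.621   0.2068 -0.    ]
top {'fovy': 49.704054662376585, 'cx': 247.02894506730897, 'cy': 196.29946536755085, 'shot': 3}
case 0.72 [168.7 268.8] [ 0.6691 -0.0737  0.    ]
left_pad 0.74 [207.8 243.9] [0.53   0.0105 0.09  ]
right_pad 0.59 [203.5 308.1] [ 0.5404 -0.1814  0.09  ]
cover_rim 0.84 [194.6 273. ] [ 0.568  -0.0767  0.094 ]
cover_rim 0.21 [185.  361.3] [ 0.594  -0.3435  0.094 ]
tall_vial 0.73 [158.1 211.5] [0.7063 0.1117 0.    ]
tall_vial 0.43 [236.5 259.1] [ 0.4502 -0.0376  0.    ]
tall_vial 0.43 [255.1 256.4] [ 0.3922 -0.028   0.    ]
small_vial 0.54 [160.1 210.3] [0.6728 0.1089 0.105 ]
amber_bottle 0.73 [168.8 267. ] [ 0.6688 -0.0679  0.    ]
tip_box 0.62 [187.3 359.8] [ 0.6042 -0.3671  0.    ]
wrist {'fovy': 71.70951322465065, 'cx': 252.7135896405378, 'cy': 190.62101245805627, 'shot': 4}
```

View pics/side0.png

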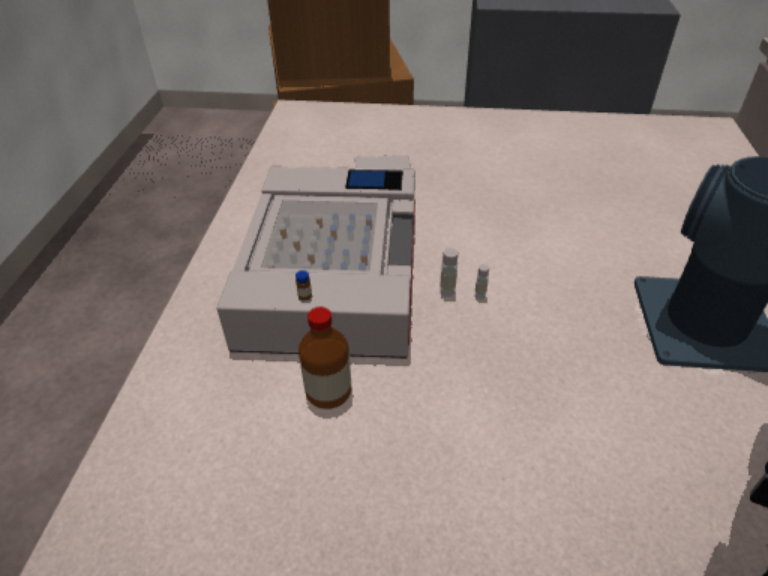

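View pics/top0.png

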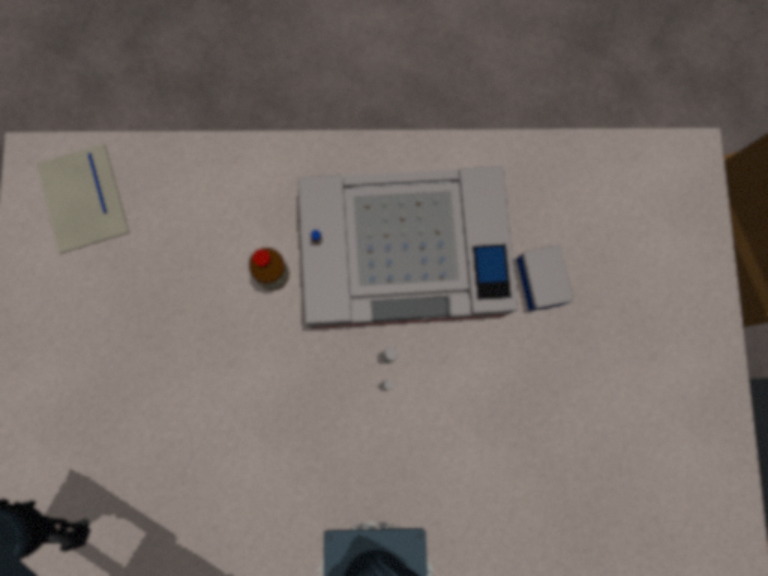

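```bash
python3 - <<'E'
from h import *
s=robot.snapshot("side");p=s["pixels"][115:215,190:340,::-1]
cv2.imwrite("pics/sidec.png",cv2.resize(p,None,fx=5,fy=5,interpolation=cv2.INTER_CUBIC))
s=robot.snapshot("top");p=s["pixels"][170:270,205:345,::-1]
cv2.imwrite("pics/topc.png",cv2.resize(p,None,fx=5.5,fy=5.5,interpolation=cv2.INTER_CUBIC))
E
```

```text
(no output)
```

View pics/sidec.png

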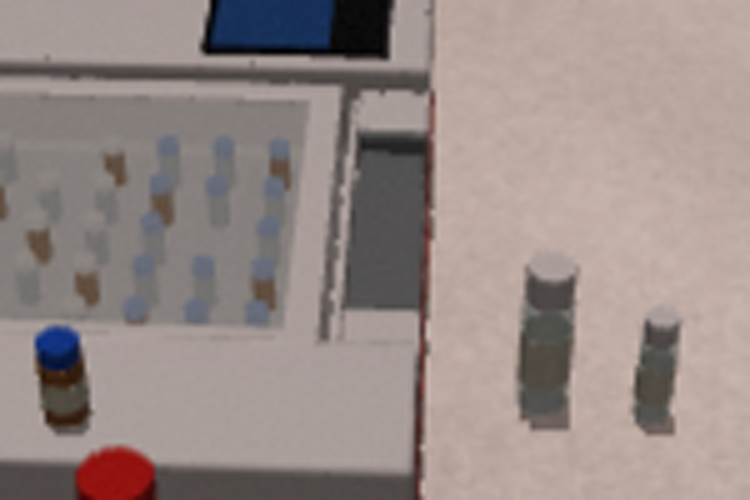

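View pics/topc.png

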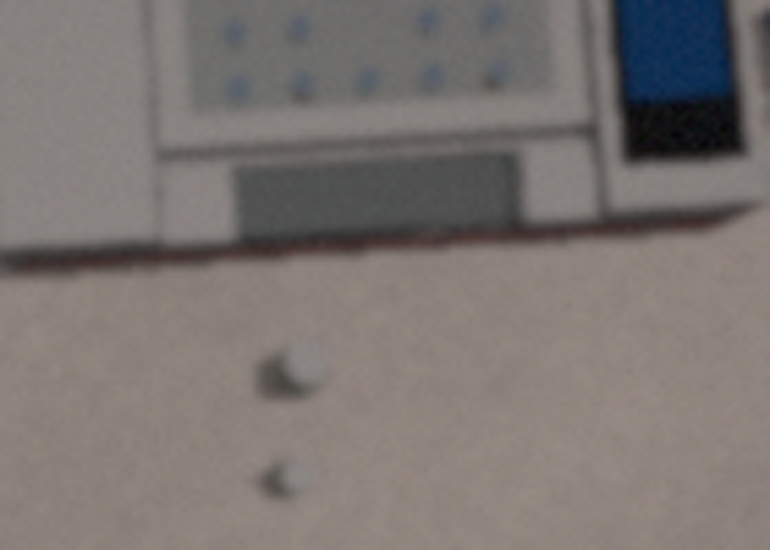

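The side view shows the analyser with its grey bar at about (400,240), and a dark band at the bar's far (-y) end that may be the notch wall. The look-alikes are the larger vial at (449,270) and the smaller one at (482,280); the larger is the tall_vial. The amber vial is on the side block at (303,285) and the bottle at (325,365). I'll move in for a wrist view, closing the jaws and squaring up on the way.

```bash
python3 -m pendant '[{"x":-0.02,"y":-0.018,"z":0,"yaw":-0.02,"jaw":0.06},{"x":-0.05,"y":-0.044,"z":0,"yaw":-0.05,"jaw":0.03},{"x":-0.085,"y":-0.075,"z":0,"yaw":-0.08,"jaw":0},{"x":-0.12,"y":-0.106,"z":0,"yaw":-0.11,"jaw":0},{"x":-0.155,"y":-0.137,"z":0,"yaw":-0.14,"jaw":0},{"x":-0.19,"y":-0.168,"z":0,"yaw":-0.17,"jaw":0},{"x":-0.225,"y":-0.199,"z":0,"yaw":-0.2,"jaw":0},{"x":-0.26,"y":-0.23,"z":0,"yaw":-0.23,"jaw":0},{"x":-0.295,"y":-0.261,"z":0,"yaw":-0.26,"jaw":0},{"x":-0.33,"y":-0.292,"z":0,"yaw":-0.29,"jaw":0},{"x":-0.365,"y":-0.323,"z":0,"yaw":-0.32,"jaw":0},{"x":-0.4,"y":-0.354,"z":0,"yaw":-0.35,"jaw":0},{"x":-0.435,"y":-0.385,"z":0,"yaw":-0.38,"jaw":0},{"x":-0.465,"y":-0.411,"z":0,"yaw":-0.395,"jaw":0},{"x":-0.482,"y":-0.426,"z":0,"yaw":-0.395,"jaw":0},{"x":-0.488,"y":-0.431,"z":0,"yaw":-0.395,"jaw":0},{"x":-0.488,"y":-0.431,"z":0,"yaw":-0.395,"jaw":0}]' 30
python3 - <<'E'
from h import *
print(robot.sense())
Z=dict(case=0,left_pad=.09,right_pad=.09,cover_rim=.094,tall_vial=0)
for n in ["wrist","side"]:
    s=robot.snapshot(n)
    cv2.imwrite(f"pics/{n}1.png",cv2.resize(s["pixels"][:,:,::-1],(768,576)))
    R=s["extrinsics"];print(n,"cam",-R[:3,:3].T@R[:3,3])
    np.save(f"{n}1.npy",s)
    for l in Z:
        for d in robot.place_of(s,l)[:3]: print(l,round(d["p"],2),np.round(d["centre"],1),atz(s,d["centre"],Z[l]).round(4))
E
```

```text
time_s: 3.78
ee_pos: [0.4995, -0.0494, 0.3038]
eef_rot: [180.0, -0.0, -176.8]
wrist_force: [-0.1, -0.1, 0.1]
width: -0.0002
{'time_s': 3.775, 'joint_positions': array([-1.84110455e+01,  9.87145296e+00,  9.43202039e+01,  2.15039377e-02,
        7.58477726e+01, -1.11631153e+02]), 'dq': array([ 0.91566142, -0.68534563,  0.72472877,  0.13536076,  0.18302832,
        0.10642204]), 'tau': array([ -0.76091515, -38.64725232, -29.18526292,  -0.09082132,
        -0.09715266,  -0.0574893 ]), 'ee_pos': array([ 0.49953399, -0.04939457,  0.30380917]), 'eef_rot': array([ 1.79966085e+02, -2.89684530e-02, -1.76785149e+02]), 'wrist_force': array([-0.09851951, -0.12861182,  0.06710426]), 'ft_torque': array([0.00491306, 0.03164488, 0.01931536]), 'width': -0.00015630926293993175}
wrist cam [ 0.43359199 -0.05233857  0.37361771]
left_pad 0.79 [214.3 313.6] [0.5341 0.0224 0.09  ]
right_pad 0.83 [212.7 137.4] [ 0.5433 -0.1768  0.09  ]
right_pad 0.27 [257.1 414.9] [0.581  0.1486 0.09  ]
cover_rim 0.55 [241.3 221.6] [ 0.5714 -0.0804  0.094 ]
tall_vial 0.76 [ 83.5 268.3] [ 0.3878 -0.0344  0.    ]
tall_vial 0.63 [132.3 264.9] [ 0.4506 -0.0346  0.    ]
side cam [0.46770336 0.76885687 0.74748739]
case 0.66 [181.3 223. ] [ 0.6626 -0.0709  0.    ]
left_pad 0.66 [181.1 265.1] [0.5334 0.0192 0.09  ]
right_pad 0.49 [135.1 267.4] [ 0.5453 -0.1837  0.09  ]
cover_rim 0.91 [154.9 257.4] [ 0.5637 -0.0818  0.094 ]
tall_vial 0.73 [199.6 320.8] [ 0.3844 -0.0218  0.    ]
tall_vial 0.66 [194.8 295.3] [ 0.4542 -0.0342  0.    ]
```

View pics/wrist1.png

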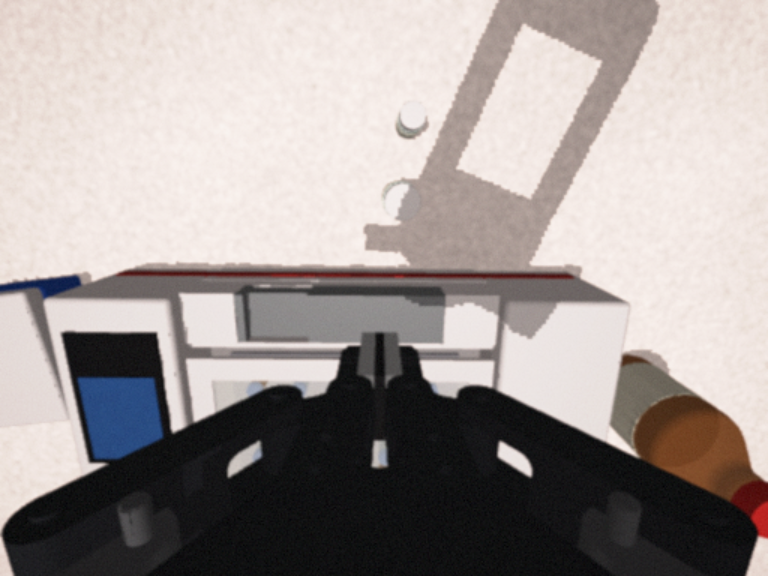

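```bash
python3 - <<'E'
from h import *
s=np.load("wrist1.npy",allow_pickle=True).item()
p=s["pixels"][165:255,100:350,::-1]
p=cv2.resize(p,None,fx=3.2,fy=5,interpolation=cv2.INTER_CUBIC)
cv2.imwrite("pics/wc1.png",np.clip(p.astype(float)*1.2,0,255).astype('uint8'))
E
```

```text
(no output)
```

View pics/wc1.png

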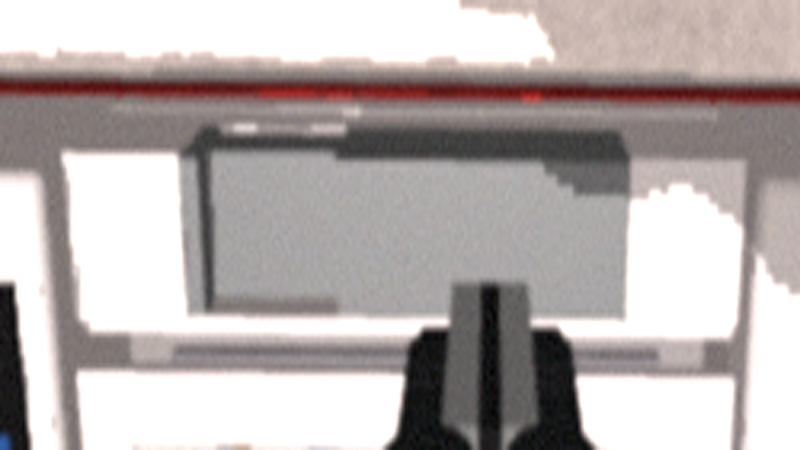

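```bash
python3 - <<'E'
from h import *
s=np.load("wrist1.npy",allow_pickle=True).item()
c=lambda u,v:(165+v/5-.4,100+u/3.2-.35)
for n,u,v,z in [("padR front-outer",65,153,.09),("padR front-inner",183,153,.09),("padR rear inner",190,317,.09),("L front inner",628,157,.09),("L rear inner",624,318,.09),("L front outer",745,160,.09),("notch -y top rear",205,313,.0894),("notch -y top front",200,140,.0894),("notch+y front",335,155,.0894),("notch+y rear",338,313,.0894),("rearfloor",337,298,.08)]:
    print(n,atz(s,c(u,v),z).round(4))
E
```

```text
padR front-outer [ 0.5237 -0.195   0.09  ]
padR front-inner [ 0.5214 -0.1541  0.09  ]
padR rear inner [ 0.5607 -0.1531  0.09  ]
L front inner [5.137e-01 3.000e-04 9.000e-02]
L rear inner [0.5522 0.0026 0.09  ]
L front outer [0.5121 0.0409 0.09  ]
notch -y top rear [ 0.5596 -0.1479  0.0894]
notch -y top front [ 0.5183 -0.1483  0.0894]
notch+y front [ 0.5191 -0.1015  0.0894]
notch+y rear [ 0.557  -0.1001  0.0894]
rearfloor [ 0.5572 -0.1021  0.08  ]
```

The wrist crop shows the grey bar at crop columns 185–628. The notch is the stretch at columns 205–337 with a dark -y wall and an open front, so its middle is near case y ≈ -49 mm. The right pad is nearest, so I'll go above it, touch, then feel toward +y.

```bash
python3 -m pendant '[{"x":-0.005,"y":-0.02,"z":0.015,"yaw":0.008,"jaw":0},{"x":-0.012,"y":-0.05,"z":0.04,"yaw":0.008,"jaw":0},{"x":-0.02,"y":-0.08,"z":0.07,"yaw":0.008,"jaw":0},{"x":-0.028,"y":-0.108,"z":0.095,"yaw":0.008,"jaw":0},{"x":-0.033,"y":-0.124,"z":0.115,"yaw":0.008,"jaw":0},{"x":-0.033,"y":-0.1264,"z":0.125,"yaw":0.008,"jaw":0},{"x":-0.033,"y":-0.1264,"z":0.128,"yaw":0.008,"jaw":0},{"x":-0.033,"y":-0.1264,"z":0.128,"yaw":0.008,"jaw":0},{"x":-0.033,"y":-0.1264,"z":0.128,"yaw":0.008,"jaw":0}]'
python3 - <<'E'
from h import *
for n in ["wrist","side"]:
    s=robot.snapshot(n)
    p=s["pixels"][150:270,50:330] if n=="wrist" else s["pixels"][100:210,180:340]
    cv2.imwrite(f"pics/{n}2.png",cv2.resize(p[:,:,::-1],None,fx=2.8 if n=="wrist" else 5,fy=4.5,interpolation=cv2.INTER_CUBIC))
E
```

```text
time_s: 5.5
ee_pos: [0.5402, -0.1739, 0.1769]
eef_rot: [-180.0, 0.1, -177.2]
wrist_force: [0.8, 1.2, 0.5]
width: -0.0005
```

View pics/wrist2.png

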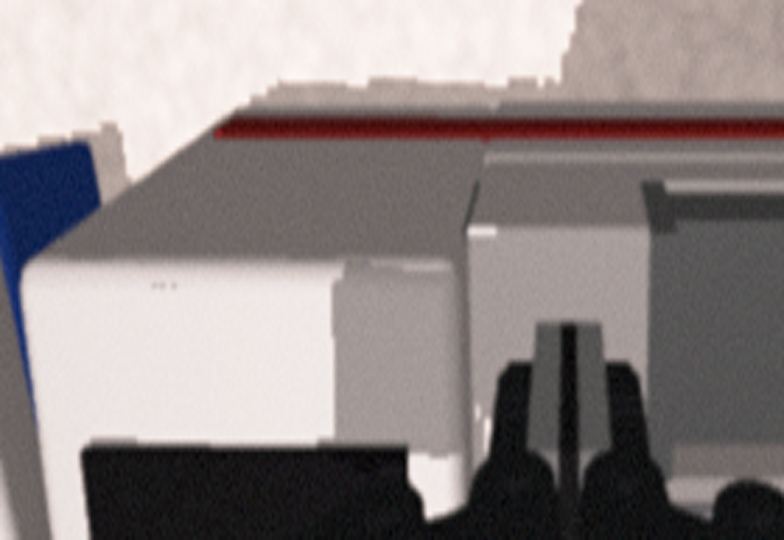

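View pics/side2.png

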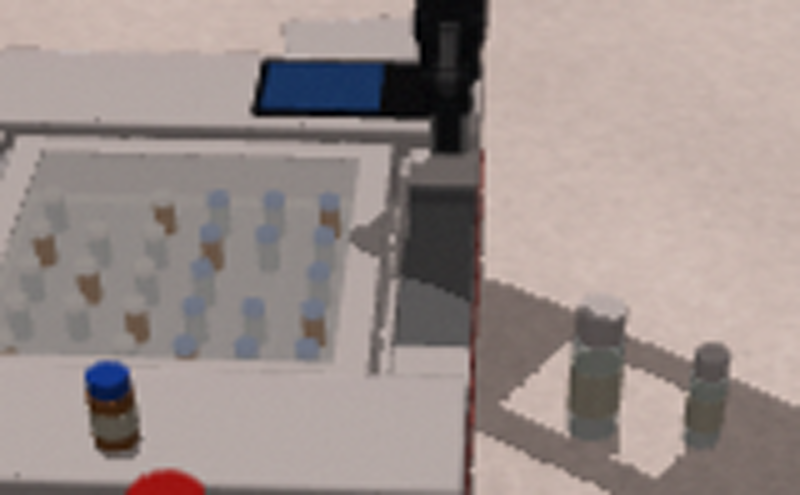

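The fingertip stands over the white right pad, at crop (568,340) in the wrist view with the pad at 470–650, and clear of the cover. I'll lower it.

```bash
python3 -m pendant '[{"x":0,"y":0,"z":0.004,"yaw":0,"jaw":0},{"x":0,"y":0,"z":0.009,"yaw":0,"jaw":0},{"x":0,"y":0,"z":0.011,"yaw":0,"jaw":0},{"x":0,"y":0,"z":0.012,"yaw":0,"jaw":0}]'
python3 -m pendant '[{"x":0,"y":0,"z":0.0005,"yaw":0,"jaw":0},{"x":0,"y":0,"z":0.001,"yaw":0,"jaw":0}]'
```

```text
time_s: 6.1
ee_pos: [0.5397, -0.1742, 0.1636]
eef_rot: [180.0, -0.0, -177.2]
wrist_force: [-1.6, -1.4, 0.5]
width: -0.0003
time_s: 6.35
ee_pos: [0.5399, -0.1743, 0.163]
eef_rot: [-180.0, 0.0, -177.2]
wrist_force: [0.0, 0.1, 0.3]
width: 0.0002
```

```bash
python3 -m pendant '[{"x":0,"y":0,"z":0.0005,"yaw":0,"jaw":0},{"x":0,"y":0,"z":0.001,"yaw":0,"jaw":0}]'
python3 -c "
from plant import robot;print(robot.sense()['ee_pos'],robot.sense()['wrist_force'])"
```

```text
time_s: 6.6
ee_pos: [0.5399, -0.1743, 0.1626]
eef_rot: [-180.0, 0.0, -177.2]
wrist_force: [-2.8, 1.4, 7.2]
width: -0.0001
[ 0.5398962  -0.17432412  0.16263992] [-2.76409487  1.35308284  7.17590028]
```

Contact with the pad at 7 N, measured TCP z 0.1626. Now I slide along the edge toward +y.

```bash
python3 -m pendant '[{"x":0,"y":0.002,"z":-0.0002,"yaw":0,"jaw":0},{"x":0,"y":0.005,"z":-0.0002,"yaw":0,"jaw":0},{"x":0,"y":0.008,"z":-0.0002,"yaw":0,"jaw":0},{"x":0,"y":0.011,"z":-0.0002,"yaw":0,"jaw":0},{"x":0,"y":0.014,"z":-0.0002,"yaw":0,"jaw":0}]'
python3 -m pendant '[{"x":0,"y":0.003,"z":0,"yaw":0,"jaw":0},{"x":0,"y":0.006,"z":0,"yaw":0,"jaw":0},{"x":0,"y":0.009,"z":0,"yaw":0,"jaw":0},{"x":0,"y":0.012,"z":0,"yaw":0,"jaw":0}]'
```

```text
time_s: 7.22
ee_pos: [0.5397, -0.1607, 0.1627]
eef_rot: [-179.9, 0.1, -177.2]
wrist_force: [0.1, -4.1, 5.7]
width: -0.0
time_s: 7.72
ee_pos: [0.5385, -0.1479, 0.162]
eef_rot: [180.0, -0.0, -177.2]
wrist_force: [-0.1, -4.8, 6.9]
width: 0.0001
```

```bash
python3 -m pendant '[{"x":0,"y":0.002,"z":0,"yaw":0,"jaw":0},{"x":0,"y":0.004,"z":0,"yaw":0,"jaw":0}]'
python3 -m pendant '[{"x":0,"y":0.002,"z":0,"yaw":0,"jaw":0},{"x":0,"y":0.004,"z":0,"yaw":0,"jaw":0}]'
python3 -m pendant '[{"x":0,"y":0.002,"z":0,"yaw":0,"jaw":0},{"x":0,"y":0.004,"z":0,"yaw":0,"jaw":0}]'
python3 -m pendant '[{"x":0,"y":0.002,"z":0,"yaw":0,"jaw":0},{"x":0,"y":0.004,"z":0,"yaw":0,"jaw":0}]'
```

```text
time_s: 7.98
ee_pos: [0.5383, -0.1441, 0.162]
eef_rot: [180.0, -0.0, -177.2]
wrist_force: [-0.2, -2.4, 2.9]
width: -0.0003
time_s: 8.22
ee_pos: [0.5375, -0.1394, 0.1613]
eef_rot: [179.9, -0.1, -177.2]
wrist_force: [-0.6, -0.2, -0.3]
width: -0.0001
time_s: 8.48
ee_pos: [0.5378, -0.136, 0.1619]
eef_rot: [180.0, -0.0, -177.2]
wrist_force: [0.0, -0.1, 0.2]
width: 0.0002
time_s: 8.72
ee_pos: [0.5378, -0.1322, 0.1621]
eef_rot: [180.0, -0.0, -177.2]
wrist_force: [-0.2, 0.2, 0.7]
width: 0.0
```

The force vanished near y ≈ -0.142, so the fingertip is off the near lip of the notch, in line with the picture. I'll centre at y ≈ -0.125 and lower.

```bash
python3 -m pendant '[{"x":0,"y":0.004,"z":0,"yaw":0,"jaw":0},{"x":0,"y":0.0075,"z":0,"yaw":0,"jaw":0},{"x":0,"y":0.0075,"z":0.001,"yaw":0,"jaw":0},{"x":0,"y":0.0075,"z":0.003,"yaw":0,"jaw":0},{"x":0,"y":0.0075,"z":0.005,"yaw":0,"jaw":0}]'
python3 -m pendant '[{"x":0,"y":0,"z":0.001,"yaw":0,"jaw":0},{"x":0,"y":0,"z":0.002,"yaw":0,"jaw":0},{"x":0,"y":0,"z":0.0025,"yaw":0,"jaw":0}]'
python3 - <<'E'
from h import *
for n in ["side"]:
    s=robot.snapshot(n)
    p=s["pixels"][100:210,180:340]
    cv2.imwrite(f"pics/{n}3.png",cv2.resize(p[:,:,::-1],None,fx=5,fy=5,interpolation=cv2.INTER_CUBIC))
E
```

```text
time_s: 9.35
ee_pos: [0.5374, -0.125, 0.1569]
eef_rot: [-180.0, -0.0, -177.2]
wrist_force: [0.6, 1.0, -0.5]
width: -0.0002
time_s: 9.72
ee_pos: [0.5374, -0.1249, 0.1545]
eef_rot: [180.0, -0.0, -177.2]
wrist_force: [-0.5, 0.2, -0.3]
width: 0.0001
```

View pics/side3.png

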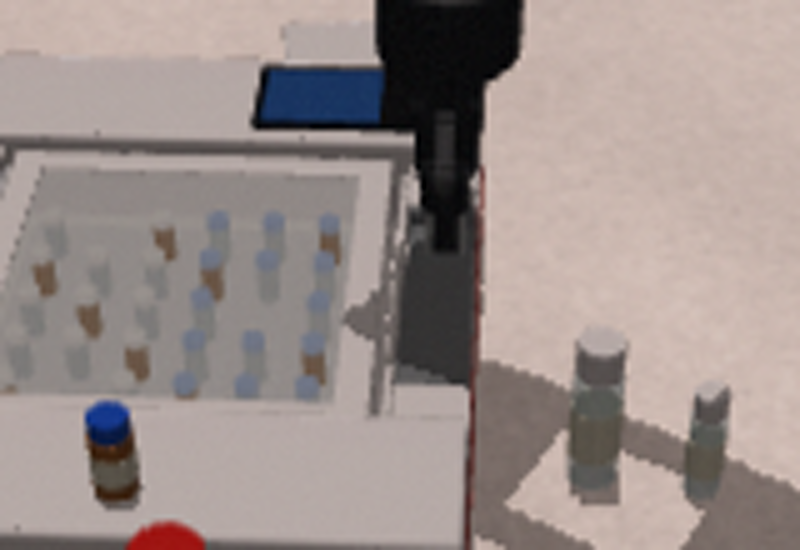

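The fingertip has gone 8 mm below the pad top with no contact, so it is in the notch, with the cover gap clear behind it. I'll press the key.

```bash
python3 -m pendant '[{"x":0,"y":0,"z":0.001,"yaw":0,"jaw":0},{"x":0,"y":0,"z":0.002,"yaw":0,"jaw":0},{"x":0,"y":0,"z":0.003,"yaw":0,"jaw":0}]'
python3 -m pendant '[{"x":0,"y":0,"z":0.001,"yaw":0,"jaw":0},{"x":0,"y":0,"z":0.002,"yaw":0,"jaw":0},{"x":0,"y":0,"z":0.003,"yaw":0,"jaw":0}]'
python3 -m pendant '[{"x":0,"y":0,"z":0.001,"yaw":0,"jaw":0},{"x":0,"y":0,"z":0.0018,"yaw":0,"jaw":0}]'
```

```text
time_s: 10.15
ee_pos: [0.5375, -0.1249, 0.1521]
eef_rot: [-180.0, 0.0, -177.2]
wrist_force: [-1.9, 0.5, 6.8]
width: -0.0002
time_s: 10.52
ee_pos: [0.5375, -0.1249, 0.1494]
eef_rot: [-180.0, 0.0, -177.2]
wrist_force: [-1.8, 1.3, 7.8]
width: 0.0001
time_s: 10.78
ee_pos: [0.5375, -0.1248, 0.1475]
eef_rot: [-180.0, 0.0, -177.2]
wrist_force: [-2.2, 0.5, 5.9]
width: 0.0002
```

```bash
python3 -m pendant '[{"x":0,"y":0,"z":0.0006,"yaw":0,"jaw":0},{"x":0,"y":0,"z":0.0012,"yaw":0,"jaw":0}]'
python3 -m pendant '[{"x":0,"y":0,"z":0.0004,"yaw":0,"jaw":0},{"x":0,"y":0,"z":0.0008,"yaw":0,"jaw":0},{"x":0,"y":0,"z":0.0008,"yaw":0,"jaw":0}]'
```

```text
time_s: 11.02
ee_pos: [0.5375, -0.1249, 0.1465]
eef_rot: [-180.0, 0.0, -177.2]
wrist_force: [-2.9, 0.8, 11.1]
width: -0.0001
time_s: 11.4
ee_pos: [0.5375, -0.1248, 0.1464]
eef_rot: [-180.0, 0.0, -177.2]
wrist_force: [-3.5, 0.4, 13.3]
width: -0.0004
```

```bash
python3 -m pendant '[{"x":0,"y":0,"z":0.0005,"yaw":0,"jaw":0},{"x":0,"y":0,"z":0.001,"yaw":0,"jaw":0},{"x":0,"y":0,"z":0.001,"yaw":0,"jaw":0}]'
python3 - <<'E'
from h import *
for n in ["side"]:
    s=robot.snapshot(n)
    p=s["pixels"][100:210,180:340]
    cv2.imwrite(f"pics/{n}4.png",cv2.resize(p[:,:,::-1],None,fx=5,fy=5,interpolation=cv2.INTER_CUBIC))
E
```

```text
time_s: 11.78
ee_pos: [0.5375, -0.1248, 0.1463]
eef_rot: [-180.0, 0.1, -177.2]
wrist_force: [-5.8, 3.0, 19.8]
width: -0.0003
```

View pics/side4.png

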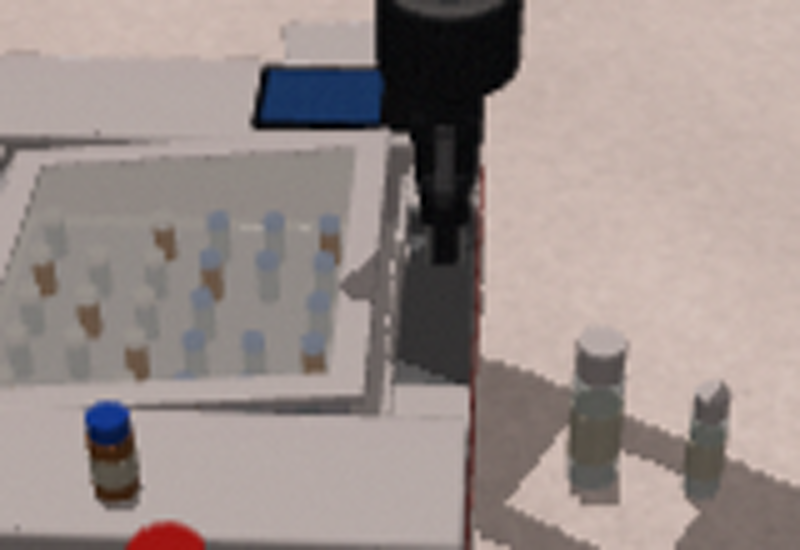

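The cover is ajar, its front rim lifted at (370,270), and the key has bottomed: z stopped at 0.1463 while the force rose to 20 N. Now I retreat straight up, then back.

```bash
python3 -m pendant '[{"x":0,"y":0,"z":-0.003,"yaw":0,"jaw":0},{"x":0,"y":0,"z":-0.01,"yaw":0,"jaw":0},{"x":0,"y":0,"z":-0.025,"yaw":0,"jaw":0},{"x":0,"y":0,"z":-0.05,"yaw":0,"jaw":0},{"x":0.005,"y":0,"z":-0.08,"yaw":0,"jaw":0},{"x":0.03,"y":0,"z":-0.11,"yaw":0,"jaw":0},{"x":0.06,"y":0,"z":-0.14,"yaw":0,"jaw":0},{"x":0.09,"y":0,"z":-0.16,"yaw":0,"jaw":0},{"x":0.11,"y":0,"z":-0.17,"yaw":0,"jaw":0},{"x":0.115,"y":0,"z":-0.17,"yaw":0,"jaw":0},{"x":0.115,"y":0,"z":-0.17,"yaw":0,"jaw":0},{"x":0.115,"y":0,"z":-0.17,"yaw":0,"jaw":0}]'
python3 - <<'E'
from h import *
for n in ["side","wrist"]:
    s=robot.snapshot(n)
    for d in robot.place_of(s,"cover_rim")[:2]: print(n,d["p"],np.round(d["centre"],1))
    print("rim predicted z94/z115",proj(s,[[.569,-.075,.094],[.571,-.075,.115]]).round(1))
    cv2.imwrite(f"pics/{n}5.png",cv2.resize(s["pixels"][:,:,::-1],(768,576)))
E
```

```text
time_s: 13.32
ee_pos: [0.423, -0.1304, 0.3133]
eef_rot: [180.0, -0.0, -177.2]
wrist_force: [-0.3, -0.4, 1.0]
width: -0.0001
side 0.73 [147.8 255.4]
rim predicted z94/z115 [[156.3 255.2]
 [150.  254.3]]
rim predicted z94/z115 [[295.  290.3]
 [307.8 292.6]]
```

View pics/side5.png

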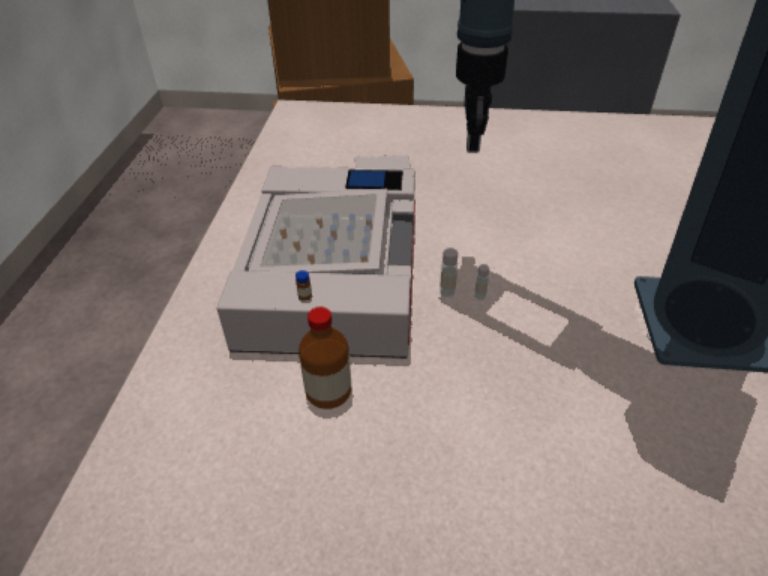

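View pics/wrist5.png

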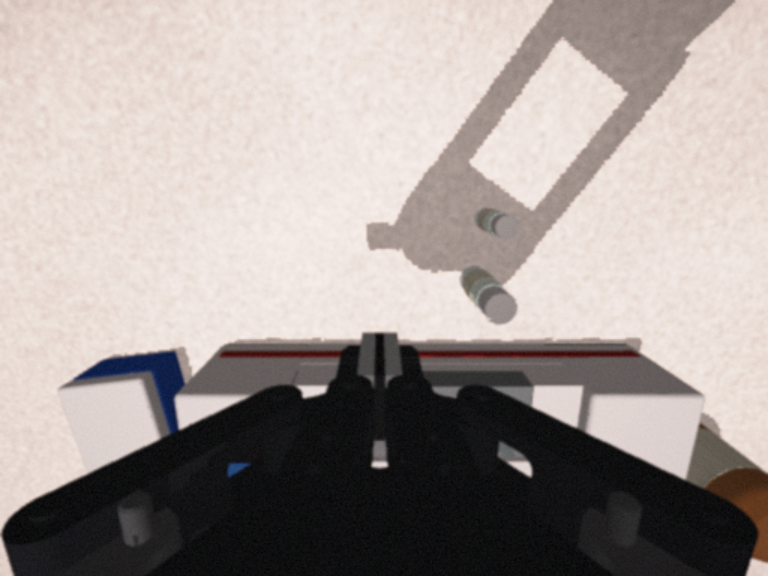

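The side view shows the cover still ajar, with the rim at row 148 against 150 predicted for open and 156 for shut. The vials, bottle and tip box stand where they were, and the hand is clear.

```bash
python3 -c "
from plant import robot;print(robot.sign_off())"
```

```text
the job is handed in; nothing more can be done
None
```

The cover is unlatched and ajar, the hand is clear of everything, and the job is handed in at about 13.4 s.

- **What I did:** I touched the white right pad with the shut fingertips at about 7 N. I then slid along the edge toward +y until the support fell away at the notch lip, where the wrist picture also put it. I centred there (about y = -0.125 m, case y about -49 mm), pressed the key down and withdrew.
- **Key:** it met the finger about 10 mm below the pad top. It moved at 6–8 N and stopped about 16 mm below the pad top, with the force rising to 20 N, so it was fully down.
- **Cover:** after the hand left, the side picture put the rim at row 148. I had predicted 150 for open and 156 for shut.
- **Loose objects:** both vials, the bottle and the tip box looked to be standing where they were. I judged that by eye in the last pictures and did not re-measure them.
- **Disagreements:** early network readings of the pads differed by up to about 10 mm between the side and top cameras. I used the closer wrist view instead, and contact on the pad and in the notch agreed with it.

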